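# Sort the bench litter after a staining session

## Robot

A 6-joint arm with a two-finger parallel gripper is mounted at the origin on a cart in front of the work surface, level with it; the furniture and walls round the work are solid. World frame = base frame: x ahead of the robot, y to its left, z up, the work surface at z = 0. Lengths are in m, angles in degrees, forces in N, time in s.
With the tool pointing down it reaches from about 0.35 to 0.875 m from the base axis. Payload 4.2 kg.
Tool frame: the origin (TCP) lies between the finger pads; the fingertips stand 17 mm ahead of it and the grasp point (between the pads) lies 2 mm behind it; z points along the fingers, y is the line along which they close (so a half turn about z gives the same grasp; the last joint's range is limited). The gripper opens to 87 mm and grips with 3 to 60 N. Pads are 19 mm wide; open, the fingers measure 117 mm over their backs; the gripper's body (75 mm by 190 mm) begins 51 mm behind the grasp point.
Start: joints at [85.176, 22.042, 0.453, 0, -68.411, -14.817], TCP at [0.21, 0.589, 0.24] pointing down, gripper open.
Joint ranges: [-179.83, 179.83], [-69.29, 118.12], [-61.27, 80.66], [-181.25, 117.63], [-171.15, -9.14], [-177.46, 177.46]. Speed limits (degrees/s): [159.86, 159.86, 180, 180, 180, 180].

## Interface

Orientations are given as a 3x3 rotation matrix whose columns are the frame's x, y, z axes.
In Python, from station import r gives the robot as it stands.
- The arm moves only by the tool servo_tool, never from a script. Its argument "targets" is a list of rows, each a list of 5 numbers: the shift along the world's x, y, z in units of 30 mm (1.0 is 30 mm), then the turn about the world's z in rad, then the finger opening in mm, from 0 to 87. In form: [[x, y, z, turn, gripper], ...]. A call has exactly 5 rows; each row is the pose to reach, as a shift and turn from the pose commanded when the call began; what a row does not reach only later rows make up. A row lasts 1/12 s, in which the tool goes at most 41.7 mm and 7.16 degrees, less where a joint would pass 70% of its speed; a pose out of reach is approached as far as the arm can. A call with a gripper value outside its range is refused whole. The fingers move at their own pace and stop on an object; the grip force is fixed at half the most. Time passes only in rows, so rows that repeat a pose let the fingers close, or fill a call up. It gives the time, the measured TCP pose, the force, the opening and the grip force at its end, in the units of the state.
- r.sense(): the state, without advancing time (a new reading comes with each control period).
- r.capture(name): name is "side" or "top"; returns a dict with "pixels" (384x512x3 uint8, red, green, blue), "fx", "fy", "cx", "cy" (pixels), "world_from_camera" (4x4, takes a point from camera to world coordinates). Camera axes: x right, y down, z forward; pixel columns grow to the right and rows downward; lengths in m; the calibration is good to about 2 mm. A picture is of the moment at which its call begins. There is no depth.
- r.finish_job(): hands the job in; it is judged then, once.
The state is a dict: "time_s": time; "joints": joint angles; "joint_velocities": joint speeds; "effort": joint torques, N m; "tcp_pos": TCP position; "ee_rot": TCP orientation; "wrist_force": force on the tool from outside, world axes, zero at the start; "moment": the same for the moment, N m; "gripper_width": opening from 0.0 (shut) to 1.0 (fully open); "gripper_force": force on a finger pad.
Only numpy, scipy, OpenCV 4.12 (cv2) and the standard library are available. Lean on these libraries where they do the work, as an engineer would, in place of code of your own. Each camera call takes 0.05 s, during which the arm holds its last target. There are 200 camera calls.

## Task

Tidy up after the staining session: stand the two brown bottles upright in the grey bottle stand, the large one in the wide bay and the small white-capped one in the narrow bay, put both rubber stoppers in the shallow glass dish, and lay the little cover-glass box flat in the steel tray. Do not let either bottle tip over on the way, and leave everything released and at rest.

Things in the scene. Friction and masses are not known exactly. Their poses are not given: they have to be found in the camera images.
- large_bottle: Large of the two dark brown glass bottles with screw caps, loose: round body 44 mm across up to 101 mm, shoulder to 112 mm, black cap 22 mm across, 120 mm tall in all. Stands upright. Origin: centre of its underside; z up along the bottle.
- small_bottle: Small of the two dark brown bottles, with a white cap, loose: round body 27 mm across up to 51 mm, shoulder to 62 mm, cap 13 mm across, 70 mm tall in all. Stands upright. Origin: centre of its underside; z up along the bottle.
- stopper_1: Red-brown rubber stopper, loose, round, 23 mm across, 22 mm tall, standing on end. Origin: centre of its underside; z up. One of two alike.
- stopper_2: The other red-brown rubber stopper, loose, round, 23 mm across, 22 mm tall, standing on end. Origin: centre of its underside; z up.
- coverglass_box: Small plain box of cover glasses, pale blue with a darker grey-blue lid (fixed shut), loose: 28 mm along its x, 32 mm along its y, 15 mm tall, lying flat. Origin: centre of its underside; z up.
- bottle_stand: Grey plastic bottle stand, fixed: open-topped box 86 mm along x, 147 mm along y, walls 5 mm thick, 28 mm high, floor 4 mm thick. One divider (along x, 5 mm thick, 26 mm high, at y = +10 mm) parts it into a wide bay (inside 76 x 76 mm, centre x = 0, y = -30.5 mm) and a narrow bay (76 mm along x, 56 mm along y, centre x = 0, y = +40.5 mm). Origin: centre of underside; z up.
- glass_dish: Shallow round clear glass dish, fixed: 116 mm across outside, about 95 mm across inside, 18 mm high, floor 3 mm thick. Origin: centre of its underside.
- steel_tray: Shallow rectangular tray of plain steel with a rounded rim, fixed: 106 mm along its x, 116 mm along its y (110 mm by 120 mm over the rim; about 100 mm by 110 mm inside), rim 14 mm high, floor 3 mm thick. Origin: centre of its underside; z up.
- matchbox: Bystander, not to be sorted: matchbox with a yellow top, 36 mm along its x, 53 mm along its y, 14 mm tall, fixed to the desk. Origin: centre of its underside.
- lamp_cap: Bystander, not to be sorted: small clear glass cap like a tiny cup, 37 mm across, 24 mm tall, fixed to the desk. Origin: centre of its underside.
Mind the look-alikes: they are no part of the job. What is shaped like the stopper_1 but pink or purple is not meant.

How it is judged:
By the outcome, as a careful person would: the job done as asked, in the order asked, and still so for the second after the job is handed in, with the robot touching nothing.
It also fails if it takes over 115 s, if anything falls off the work surface, if the arm or the gripper's body presses on something with over 40 N, if the wrist force passes 120 N, or if a joint passes its speed limit or range.

## Working session

There is one attempt and no reset: what is moved stays moved. The work goes in short steps, Python scripts to look and compute and a tool call to move; the robot and the scene stay as the last step left them, time stands still between calls to the robot, and variables do not carry over. Pictures are saved under pics/ and viewed, at most 14 in all, crops included, and the job is handed in when it is done.

Besides the shell and the picture viewer there is one more tool, called after "Emit:" by a JSON object that holds its "api" and its "payload". servo_tool: Moves the arm, as the interface text tells. Its arguments: {"type":"object","properties":{"targets":{"type":"array","items":{"type":"array","items":{"type":"number"}}}},"required":["targets"]}

```bash
mkdir -p pics
cat > h.py <<'E'
import numpy as np, cv2
from station import r
def cap(n, save=None):
    c=r.capture(n)
    if save: cv2.imwrite(f"pics/{save}.png", cv2.cvtColor(c["pixels"],cv2.COLOR_RGB2BGR))
    return c
def ray(c,u,v):
    T=np.array(c["world_from_camera"]); d=T[:3,:3]@np.array([(u-c["cx"])/c["fx"],(v-c["cy"])/c["fy"],1]); return T[:3,3],d
def onz(c,u,v,z):
    o,d=ray(c,u,v); return o+d*(z-o[2])/d[2]
def proj(c,p):
    T=np.linalg.inv(np.array(c["world_from_camera"])); q=T[:3,:3]@np.array(p)+T[:3,3]
    return np.array([c["fx"]*q[0]/q[2]+c["cx"],c["fy"]*q[1]/q[2]+c["cy"]])
E
python3 - <<'E'
from h import *
for n in("top","side"):
    c=cap(n,n+"0"); print(n,c["fx"],np.round(c["world_from_camera"],3).tolist())
    if n=="top": print(onz(c,0,0,0),onz(c,511,383,0))
s=r.sense(); print({k:np.round(s[k],3).tolist() for k in s})
E
```

```text
top 354.88800874411766 [[-0.0, -0.985, 0.173, 0.329], [-1.0, 0.002, 0.012, 0.002], [-0.012, -0.173, -0.985, 0.98], [0.0, 0.0, 0.0, 1.0]]
[1.12366067 0.81729404 0.        ] [ 1.39774397e-02 -6.33784759e-01  1.11022302e-16]
side 388.19963728163094 [[0.968, -0.115, 0.225, 0.303], [-0.252, -0.362, 0.897, -0.762], [-0.021, -0.925, -0.379, 0.358], [0.0, 0.0, 0.0, 1.0]]
{'time_s': 0.1, 'joints': [85.177, 22.089, 0.388, -0.025, -68.411, -14.818], 'joint_velocities': [-0.079, -0.026, 0.115, -0.053, 0.041, 0.13], 'effort': [0.0, -39.169, 18.793, 4.232, 0.013, -0.0], 'tcp_pos': [0.21, 0.588, 0.239], 'ee_rot': [[0.942, -0.336, -0.001], [-0.336, -0.942, -0.002], [0.0, 0.002, -1.0]], 'wrist_force': [0.134, -0.123, -0.588], 'moment': [-0.004, 0.004, 0.022], 'gripper_force': 0.0, 'gripper_width': 0.999}
```

View pics/top0.png

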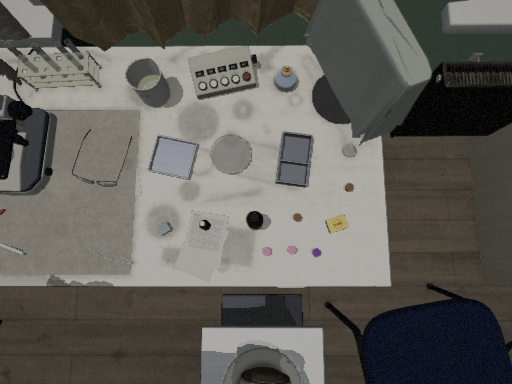

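View pics/side0.png

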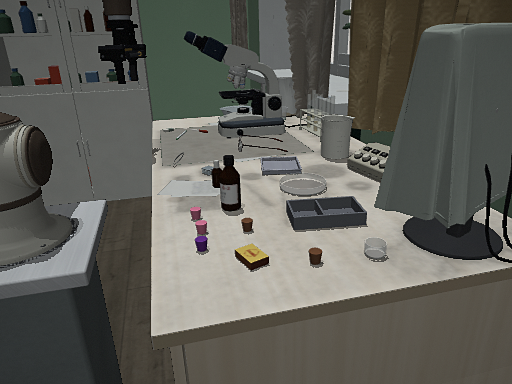

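Top view: the large bottle is at (255,220), the small bottle at (205,225) and the box at (165,229). Red-brown stoppers are at (297,217) and (349,187). The look-alikes are two pink ones at (267,251) and (292,250) and a purple one at (317,252). The stand is at (295,160), the dish at (231,154), the tray at (174,157), the matchbox at (337,224) and the lamp cap at (349,151).

I choose the red-brown stoppers at (297,217) and (349,187), and will check them in one close crop.

Run:
```python
from h import *
im=cv2.imread("pics/top0.png"); 
cv2.imwrite("pics/crop0.png",cv2.resize(im[125:275,140:380],None,fx=3.3,fy=3.3,interpolation=cv2.INTER_CUBIC))
c=cap("top"); hsv=cv2.cvtColor(c["pixels"],cv2.COLOR_RGB2HSV)
def blobs(name,lo,hi,z,box):
    m=cv2.inRange(hsv,np.array(lo),np.array(hi)); k=np.zeros_like(m); x0,y0,x1,y1=box; k[y0:y1,x0:x1]=m[y0:y1,x0:x1]
    n,l,st,ce=cv2.connectedComponentsWithStats(k)
    for i in range(1,n):
        if st[i,4]>12:
            pts=np.argwhere(l==i)[:,::-1].astype(np.float32); W=np.array([onz(c,u,v,z)[:2] for u,v in pts]).astype(np.float32)*1000
            print(name,st[i].tolist(),ce[i].round(1),onz(c,*ce[i],z).round(4),[np.round(a,1) for a in cv2.minAreaRect(W)])
for p in [(297,217),(349,187),(267,251),(255,220),(204,225),(165,229),(162,226),(281,160),(295,185),(231,154),(174,157),(280,140)]: print(p,hsv[p[1],p[0]])
B=(140,120,380,275)
blobs("brown",(0,90,40),(20,255,200),.022,(280,170,370,235))
blobs("dark",(0,0,0),(180,255,75),.12,(225,200,272,240))
blobs("dark",(0,0,0),(180,255,75),.07,(190,210,215,240))
blobs("box",(90,30,60),(125,255,255),.015,(150,210,180,245))
blobs("stand",(90,25,40),(130,255,135),.028,(265,120,325,200))
blobs("tray",(90,15,40),(130,255,235),.014,(140,125,207,190))
```

```text
(297, 217) [ 12 118 106]
(349, 187) [ 11 125 106]
(267, 251) [166  76 168]
(255, 220) [150  38  20]
(204, 225) [30  7 76]
(165, 229) [ 96  26 140]
(162, 226) [ 99  24 136]
(281, 160) [115  15 102]
(295, 185) [18 19 66]
(231, 154) [ 19  16 130]
(174, 157) [108  16 157]
(280, 140) [ 21  17 154]
brown [346, 183, 7, 8, 45] [349.  186.8] [ 0.5197 -0.24    0.022 ] [array([ 520.5, -240.1]), array([16.4, 19.8]), np.float64(87.5)]
brown [294, 214, 7, 7, 42] [296.9 216.9] [ 0.437  -0.0957  0.022 ] [array([436.9, -96. ]), array([16.2, 16.5]), np.float64(88.9)]
brown [333, 220, 9, 6, 24] [337.6 223.4] [ 0.4194 -0.205   0.022 ] [array([ 421.8, -203.3]), array([21.8, 13.5]), np.float64(89.9)]
dark [247, 211, 16, 19, 242] [254.6 219.8] [0.419  0.0171 0.12  ] [array([418.7,  17.4]), array([36.5, 43.9]), np.float64(89.9)]
dark [200, 220, 11, 10, 65] [205.7 225.2] [0.4108 0.1436 0.07  ] [array([412.5, 145.4]), array([25.7, 23.2]), np.float64(89.9)]
tray [149, 135, 48, 44, 1322] [172.7 156.6] [0.6099 0.2506 0.014 ] [array([610.3, 250.7]), array([117.1, 106.5]), np.float64(77.7)]
```

View pics/crop0.png

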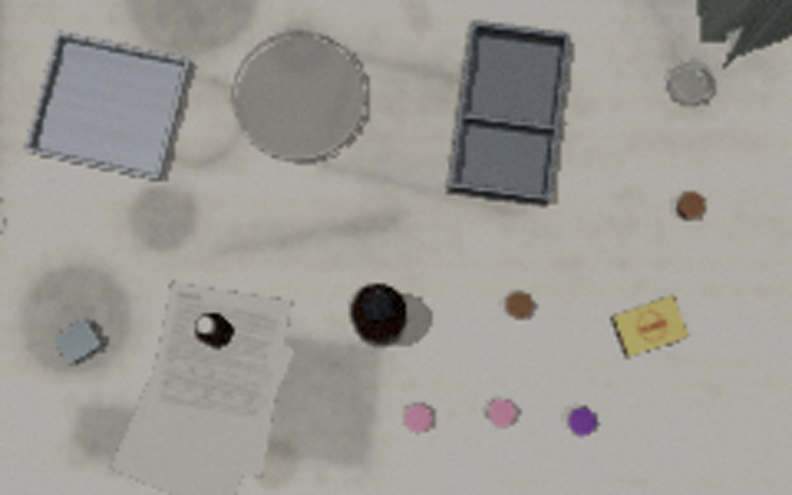

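The crop confirms the choice: both red-brown stoppers sit at crop (519,305) and (691,206), and the white cap marks the small bottle at (206,324). The wide bay is on the far side of the stand. Next I measure precisely.

```bash
python3 - <<'E'
from h import *
c=cap("top"); s=cap("side")
P=c["pixels"].astype(int); d=P[:,:,2]-P[:,:,0]
def big(box,th,z,name):
    x0,y0,x1,y1=box; m=np.zeros(d.shape,np.uint8); m[y0:y1,x0:x1]=(d[y0:y1,x0:x1]>=th)*255
    m=cv2.morphologyEx(m,cv2.MORPH_CLOSE,np.ones((3,3)))
    n,l,st,ce=cv2.connectedComponentsWithStats(m); i=1+np.argmax(st[1:,4])
    W=np.array([onz(c,u,v,z)[:2] for v,u in np.argwhere(l==i)]).astype(np.float32)*1000
    a=cv2.minAreaRect(W); print(name,st[i].tolist(),[np.round(q,1) for q in a],np.round(cv2.boxPoints(a)).tolist(), W.mean(0).round(1))
big((265,120,325,200),-3,.026,"stand"); big((140,125,207,190),3,.012,"tray"); big((150,210,180,245),0,.0148,"box")
# crop corners by eye
for q in [(473,21),(571,36),(549,204),(446,190)]: print("st",onz(c,140+q[0]/3.3,125+q[1]/3.3,.028).round(3))
g=cv2.cvtColor(c["pixels"],cv2.COLOR_RGB2GRAY)
q=(301,97); print("dish",onz(c,140+q[0]/3.3,125+q[1]/3.3,.016).round(3))
ci=cv2.HoughCircles(cv2.GaussianBlur(g,(3,3),0)[125:185,200:265],cv2.HOUGH_GRADIENT,1.,50,param1=80,param2=12,minRadius=17,maxRadius=25); print(ci); 
if ci is not None: print(onz(c,ci[0,0,0]+200,ci[0,0,1]+125,.017).round(4))
# bottles: side silhouettes rows
sg=cv2.cvtColor(s["pixels"],cv2.COLOR_RGB2GRAY)
for v in (156,175,183,200,207):
    print(v,[int(x) for x in sg[v,208:248]])
E
python3 -c "
import cv2;im=cv2.imread('pics/side0.png');cv2.imwrite('pics/s1.png',cv2.resize(im[140:280,180:400],None,fx=3.5,fy=3.5,interpolation=cv2.INTER_CUBIC))"
```

```text
stand [276, 131, 37, 56, 1646] [array([599.4, -90.8]), array([ 86.7, 152.6]), np.float64(82.0)] [[518.0, -123.0], [669.0, -144.0], [681.0, -58.0], [530.0, -37.0]] [599.2 -90.7]
tray [148, 135, 50, 44, 1550] [array([611.5, 252. ]), array([120.7, 108. ]), np.float64(77.7)] [[546.0, 205.0], [651.0, 181.0], [677.0, 299.0], [572.0, 322.0]] [610.8 251.6]
box [156, 221, 15, 14, 124] [array([408.5, 267.7]), array([28.6, 32.1]), np.float64(33.0)] [[388.0, 273.0], [405.0, 246.0], [429.0, 262.0], [412.0, 289.0]] [408.6 267.9]
st [ 0.678 -0.062  0.028]
st [ 0.664 -0.145  0.028]
st [ 0.519 -0.123  0.028]
st [ 0.531 -0.038  0.028]
dish [0.615 0.085 0.016]
[[[31.5 28.5 21.2]]]
[0.6173 0.0841 0.017 ]
156 [130, 131, 131, 129, 130, 128, 129, 126, 127, 127, 127, 127, 129, 131, 139, 53, 15, 13, 17, 20, 19, 20, 19, 16, 5, 37, 131, 129, 129, 130, 128, 129, 128, 128, 126, 128, 128, 130, 129, 128]
175 [64, 61, 154, 118, 24, 6, 10, 9, 21, 8, 12, 10, 14, 14, 11, 13, 17, 16, 12, 9, 16, 14, 8, 12, 11, 10, 14, 8, 11, 9, 2, 31, 177, 162, 157, 152, 150, 148, 147, 146]
183 [166, 168, 170, 183, 86, 11, 6, 10, 6, 10, 6, 29, 77, 32, 1, 2, 4, 8, 9, 9, 8, 6, 8, 4, 3, 3, 2, 2, 0, 4, 2, 0, 140, 177, 172, 167, 167, 168, 170, 170]
200 [143, 142, 141, 139, 138, 137, 137, 141, 142, 146, 148, 159, 130, 83, 94, 93, 106, 107, 111, 112, 111, 112, 110, 111, 109, 108, 105, 107, 103, 92, 15, 0, 0, 200, 190, 183, 184, 183, 183, 180]
207 [145, 146, 147, 147, 147, 144, 142, 146, 150, 150, 147, 146, 157, 81, 5, 1, 7, 7, 4, 6, 9, 13, 10, 8, 11, 5, 11, 10, 7, 6, 1, 0, 23, 177, 166, 153, 183, 182, 180, 179]
```

View pics/s1.png

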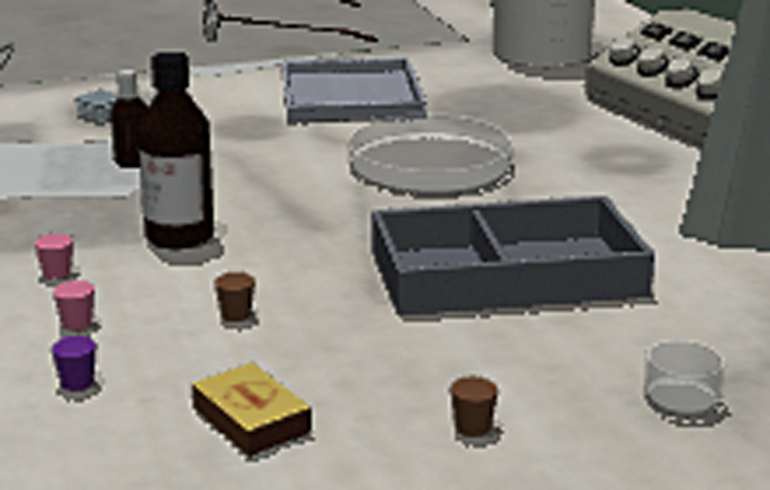

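Side crop: the stoppers taper, wider at the top (235,297 and 473,405). The stand's wide bay is on the far right (550,235), and the lamp shade's lower corner is at about (690,235). Next: bottle axes and lamp clearance.

Run:
```python
from h import *
c=cap("top"); s=cap("side")
def tri(pa,pb):
    o1,d1=ray(c,*pa);o2,d2=ray(s,*pb); t=np.linalg.lstsq(np.c_[d1,-d2],o2-o1,rcond=None)[0]; a=o1+d1*t[0]; b=o2+d2*t[1]
    return ((a+b)/2).round(4), np.linalg.norm(a-b).round(4)
def axis(ucol,vv,pb,z):   # side ray hor. line x top column line
    a=onz(c,ucol,vv,z)[:2]; b=onz(c,ucol,vv+20,z)[:2]; o,d=ray(s,*pb)
    t=np.linalg.solve(np.c_[b-a,-d[:2]],o[:2]-a); return (o[:2]+t[1]*d[:2]).round(4)
for z in(.05,.1): print("large",axis(254.6,220,(228.2,156),z),axis(254.6,220,(231,207),z))
print("small cap tri",tri((202.4,223.2),(216,162.5)), onz(c,202.4,223.2,.07), axis(202.4,223,(216,163),.07))
print("lamp tip",tri((360,137),(376,208)))
gg=c["pixels"][205:240,240:270].astype(int).sum(2)//3
for row in gg[4:26,4:24]: print(*row)
```

```text
large [0.4272 0.0183] [0.4271 0.0183]
large [0.4271 0.0174] [0.427  0.0174]
small cap tri (array([0.4169, 0.1528, 0.0661]), np.float64(0.0013)) [0.41581224 0.15225252 0.07      ] [0.4174 0.1523]
lamp tip (array([ 0.6291, -0.2527,  0.0944]), np.float64(0.0162))
169 168 169 170 167 169 169 169 169 167 169 169 168 170 168 169 166 165 167 167
171 168 167 169 167 169 167 162 162 161 159 159 160 163 168 168 167 167 166 165
168 168 168 169 167 163 146 96 81 54 32 49 49 117 157 161 165 166 166 167
170 168 168 169 150 98 37 21 12 4 16 6 9 4 22 115 157 166 167 166
170 167 168 151 98 41 15 13 17 23 59 33 22 5 15 2 82 150 160 161
167 169 154 122 53 15 6 20 26 25 31 22 25 19 3 15 15 50 100 110
167 167 152 82 22 26 24 26 28 28 22 27 30 26 16 16 7 16 85 107
172 155 124 59 5 10 23 22 21 32 31 25 18 28 14 16 9 13 51 106
171 155 83 29 16 4 22 30 36 27 29 28 26 24 7 7 16 15 11 104
169 157 75 12 9 16 28 28 29 29 24 28 22 30 15 0 5 9 14 103
170 153 76 15 7 11 24 27 26 31 23 26 31 21 23 1 2 14 15 96
165 154 75 22 16 11 19 24 23 32 26 27 24 23 17 8 15 15 17 95
166 167 98 29 3 13 11 14 20 16 29 22 13 2 3 4 17 8 9 94
166 165 117 48 16 12 5 15 15 6 4 6 7 14 12 12 6 13 18 91
165 166 154 85 21 6 18 5 9 7 15 16 14 6 2 10 14 18 41 107
164 166 168 115 43 22 8 15 24 4 12 8 19 19 4 17 1 18 73 110
166 167 166 135 68 20 15 17 9 11 20 18 12 13 7 6 19 47 96 112
164 164 165 165 121 53 12 13 8 15 12 8 7 7 14 21 37 72 108 115
162 162 160 163 164 97 39 32 26 16 12 19 20 10 33 46 55 87 111 110
157 155 155 157 158 141 102 68 54 40 29 28 36 43 59 59 82 108 110 113
149 148 147 148 152 153 151 120 101 79 73 70 73 77 101 119 122 120 123 122
144 139 138 140 143 147 146 145 141 126 126 130 133 158 166 165 167 165 165 167
```

Emit:
{"api": "servo_tool", "payload": {"targets": [[0.47, -1.25, 0, 0.04, 87], [0.94, -2.5, 0, 0.08, 87], [1.41, -3.75, 0, 0.12, 87], [1.88, -5.0, 0, 0.16, 87], [2.35, -6.25, 0, 0.2, 87]]}}

```text
time_s: 0.77
tcp_pos: [0.2808, 0.3993, 0.2396]
ee_rot: [[0.99, -0.14, 0.0], [-0.14, -0.99, 0.0], [0.0, -0.0, -1.0]]
wrist_force: [0.3, 0.8, -0.1]
gripper_width: 1.001
gripper_force: 0.0
```

Emit:
{"api": "servo_tool", "payload": {"targets": [[0.47, -1.25, 0, 0, 87], [0.94, -2.5, 0, 0, 87], [1.41, -3.75, 0, 0, 87], [1.88, -5.0, 0, 0, 87], [2.35, -6.25, 0, 0, 87]]}}

```text
time_s: 1.18
tcp_pos: [0.3512, 0.2117, 0.2399]
ee_rot: [[0.99, -0.141, 0.001], [-0.141, -0.99, 0.001], [0.001, -0.001, -1.0]]
wrist_force: [0.5, 0.1, -0.3]
gripper_width: 0.995
gripper_force: 0.0
```

Emit:
{"api": "servo_tool", "payload": {"targets": [[0.47, -1.25, 0, 0, 87], [0.94, -2.5, 0, 0, 87], [1.41, -3.75, 0, 0, 87], [1.88, -5.0, 0, 0, 87], [2.53, -6.53, 0, 0, 87]]}}

```text
time_s: 1.6
tcp_pos: [0.4238, 0.0234, 0.2401]
ee_rot: [[0.99, -0.142, 0.001], [-0.142, -0.99, 0.001], [0.001, -0.001, -1.0]]
wrist_force: [1.2, 0.4, -0.0]
gripper_width: 0.998
gripper_force: 0.0
```

Emit:
{"api": "servo_tool", "payload": {"targets": [[0, 0, -1.2, 0, 87], [0, 0, -2.4, 0, 87], [0, 0, -3.5, 0, 87], [0, 0, -4.5, 0, 87], [0, 0, -5.3, 0, 87]]}}

```text
time_s: 2.02
tcp_pos: [0.4229, 0.0246, 0.0788]
ee_rot: [[0.99, -0.143, -0.001], [-0.143, -0.99, -0.0], [-0.001, 0.001, -1.0]]
wrist_force: [0.3, -0.1, -0.3]
gripper_width: 0.998
gripper_force: 0.0
```

Emit:
{"api": "servo_tool", "payload": {"targets": [[0, 0, 0, 0, 70], [0, 0, 0, 0, 60], [0, 0, 0, 0, 55], [0, 0, 0, 0, 50], [0, 0, 0, 0, 46]]}}

```text
time_s: 2.43
tcp_pos: [0.4249, 0.0259, 0.0822]
ee_rot: [[0.99, -0.142, 0.004], [-0.142, -0.99, 0.002], [0.003, -0.002, -1.0]]
wrist_force: [-0.4, -0.1, -0.2]
gripper_width: 0.711
gripper_force: 0.0
```

Emit:
{"api": "servo_tool", "payload": {"targets": [[0, 0, 0, 0, 42], [0, 0, 0, 0, 36], [0, 0, 0, 0, 30], [0, 0, 0, 0, 30], [0, 0, 0, 0, 30]]}}

```text
time_s: 2.85
tcp_pos: [0.4241, 0.0254, 0.0811]
ee_rot: [[0.99, -0.142, 0.001], [-0.142, -0.99, 0.0], [0.001, -0.0, -1.0]]
wrist_force: [-1.4, -0.2, 7.1]
gripper_width: 0.502
gripper_force: 30.0
```

Run:
```python
from h import *
a=cap("side")["pixels"]; b=cap("top")["pixels"]
im=np.hstack([a[60:260,130:380],b[100:300,140:390]])
cv2.imwrite("pics/g1.png",cv2.resize(im[:,:,::-1],(800,320)))
print(r.sense()["joints"])
```

```text
[ 2.55308959e+01  1.43572527e+01 -3.87408009e+01  2.11385367e-02
 -3.68575106e+01  5.62904901e+01]
```

View pics/g1.png

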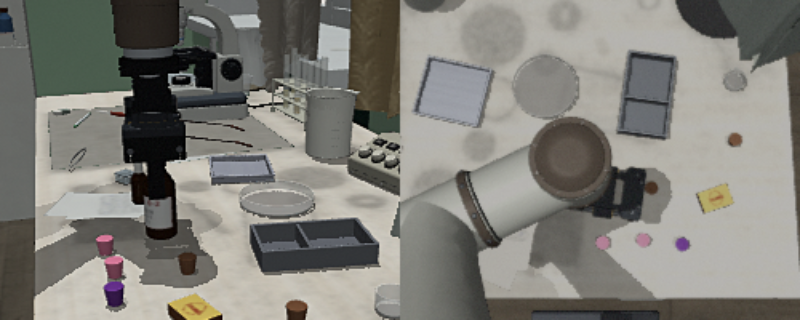

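The bottle is gripped and looks upright in both views (side crop at (160,210)), at 43.7 mm opening. Now I lift it and carry it to the wide bay.

Emit:
{"api": "servo_tool", "payload": {"targets": [[0, 0, 0.3, 0, 30], [0, 0, 0.7, 0, 30], [0, 0, 1.1, 0, 30], [0, 0, 1.5, 0, 30], [0, 0, 1.85, 0, 30]]}}

```text
time_s: 3.37
tcp_pos: [0.4235, 0.0253, 0.1364]
ee_rot: [[0.99, -0.142, -0.0], [-0.142, -0.99, 0.0], [-0.0, -0.0, -1.0]]
wrist_force: [-0.3, 0.5, -0.4]
gripper_width: 0.501
gripper_force: 30.0
```

Emit:
{"api": "servo_tool", "payload": {"targets": [[0.4, -0.24, 0, 0, 30], [1.2, -0.71, 0, 0, 30], [2.0, -1.18, 0, 0, 30], [2.8, -1.65, 0, 0, 30], [3.6, -2.12, 0, 0, 30]]}}

```text
time_s: 3.78
tcp_pos: [0.5324, -0.039, 0.1355]
ee_rot: [[0.99, -0.142, -0.001], [-0.142, -0.99, 0.0], [-0.001, -0.0, -1.0]]
wrist_force: [0.9, 0.4, -0.8]
gripper_width: 0.499
gripper_force: 30.0
```

Emit:
{"api": "servo_tool", "payload": {"targets": [[0.8, -0.47, 0, 0, 30], [1.6, -0.94, 0, 0, 30], [2.3, -1.35, 0, 0, 30], [2.9, -1.7, 0, 0, 30], [3.2, -1.88, 0, 0, 30]]}}

```text
time_s: 4.2
tcp_pos: [0.6294, -0.096, 0.1347]
ee_rot: [[0.99, -0.144, -0.001], [-0.144, -0.99, -0.0], [-0.0, 0.0, -1.0]]
wrist_force: [0.6, -0.2, -0.3]
gripper_width: 0.5
gripper_force: 30.0
```

Emit:
{"api": "servo_tool", "payload": {"targets": [[0, 0, 0, 0, 30], [0, 0, 0, 0, 30], [0, 0, -0.2, 0, 30], [0, 0, -0.4, 0, 30], [0, 0, -0.6, 0, 30]]}}

```text
time_s: 4.62
tcp_pos: [0.6269, -0.0942, 0.1174]
ee_rot: [[0.99, -0.142, -0.001], [-0.142, -0.99, 0.0], [-0.001, -0.0, -1.0]]
wrist_force: [-0.6, -0.4, -0.5]
gripper_width: 0.499
gripper_force: 30.0
```

Run:
```python
from h import *
a=cap("side")["pixels"]; b=cap("top")["pixels"]
im=np.hstack([a[60:260,230:480],b[100:300,180:430]])
cv2.imwrite("pics/g2.png",cv2.resize(im[:,:,::-1],(800,320)))
```

```text
(no output)
```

View pics/g2.png

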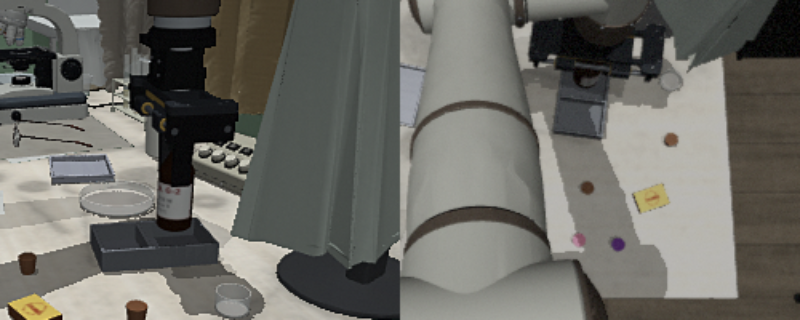

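The bottle hangs over the wide bay (side crop (175,215)), upright. Now I lower it.

Emit:
{"api": "servo_tool", "payload": {"targets": [[0, 0, -0.3, 0, 30], [0, 0, -0.6, 0, 30], [0, 0, -0.85, 0, 30], [0, 0, -1.0, 0, 30], [0, 0, -1.1, 0, 30]]}}

```text
time_s: 5.13
tcp_pos: [0.6272, -0.0948, 0.0852]
ee_rot: [[0.99, -0.142, -0.002], [-0.142, -0.99, -0.001], [-0.002, 0.001, -1.0]]
wrist_force: [-6.1, 3.2, 16.4]
gripper_width: 0.503
gripper_force: 30.0
```

Emit:
{"api": "servo_tool", "payload": {"targets": [[0, 0, 0, 0, 30], [0, 0, -0.03, 0, 30], [0, 0, -0.03, 0, 30], [0, 0, -0.03, 0, 30], [0, 0, -0.03, 0, 30]]}}

```text
time_s: 5.55
tcp_pos: [0.6277, -0.0948, 0.0852]
ee_rot: [[0.99, -0.142, 0.0], [-0.142, -0.99, -0.0], [0.0, 0.0, -1.0]]
wrist_force: [-2.4, 1.4, 4.7]
gripper_width: 0.503
gripper_force: 30.0
```

Emit:
{"api": "servo_tool", "payload": {"targets": [[0, 0, 0, 0, 50], [0, 0, 0, 0, 60], [0, 0, 0, 0, 75], [0, 0, 0, 0, 87], [0, 0, 0, 0, 87]]}}

```text
time_s: 5.97
tcp_pos: [0.6277, -0.0948, 0.0839]
ee_rot: [[0.99, -0.142, -0.0], [-0.142, -0.99, -0.0], [-0.0, 0.0, -1.0]]
wrist_force: [0.2, -0.9, -1.0]
gripper_width: 0.791
gripper_force: 0.0
```

Emit:
{"api": "servo_tool", "payload": {"targets": [[0, 0, 0, 0, 87], [0, 0, 0.4, 0, 87], [0, 0, 1.2, 0, 87], [0, 0, 2.2, 0, 87], [0, 0, 3.2, 0, 87]]}}

```text
time_s: 6.38
tcp_pos: [0.6274, -0.0948, 0.1816]
ee_rot: [[0.99, -0.142, -0.001], [-0.142, -0.99, -0.0], [-0.001, 0.001, -1.0]]
wrist_force: [1.1, 0.2, 1.1]
gripper_width: 0.995
gripper_force: 0.0
```

Run:
```python
from h import *
a=cap("side")["pixels"]
cv2.imwrite("pics/g3.png",cv2.resize(a[60:260,130:430,::-1],(600,400)))
```

```text
(no output)
```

View pics/g3.png

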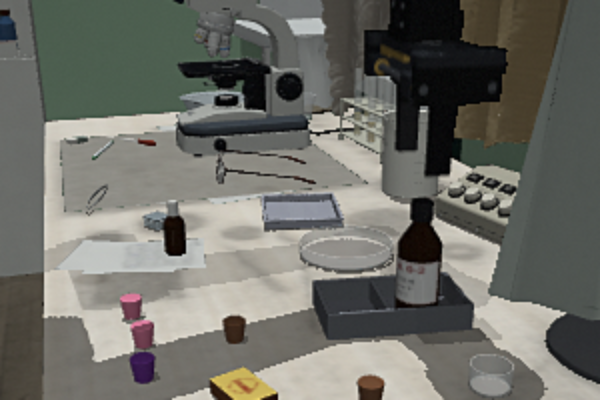

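The large bottle stands upright in the wide bay (crop (418,255)). The small bottle stands free at (175,230). Next is the small bottle.

Emit:
{"api": "servo_tool", "payload": {"targets": [[-0.7, 0.82, 0, 0, 87], [-1.4, 1.65, 0, 0, 87], [-2.1, 2.47, 0, 0, 87], [-2.8, 3.3, 0, 0, 87], [-3.5, 4.12, 0, 0, 87]]}}

```text
time_s: 6.85
tcp_pos: [0.5219, 0.0298, 0.181]
ee_rot: [[0.99, -0.143, 0.001], [-0.143, -0.99, 0.0], [0.001, -0.001, -1.0]]
wrist_force: [0.5, 1.2, 0.6]
gripper_width: 1.003
gripper_force: 0.0
```

Emit:
{"api": "servo_tool", "payload": {"targets": [[-0.7, 0.82, 0, 0, 87], [-1.4, 1.65, 0, 0, 87], [-2.1, 2.47, 0, 0, 87], [-2.8, 3.3, 0, 0, 87], [-3.5, 4.12, 0, 0, 87]]}}

```text
time_s: 7.27
tcp_pos: [0.4169, 0.1536, 0.1811]
ee_rot: [[0.99, -0.142, 0.002], [-0.142, -0.99, 0.001], [0.001, -0.001, -1.0]]
wrist_force: [0.7, 0.5, -0.4]
gripper_width: 0.999
gripper_force: 0.0
```

Emit:
{"api": "servo_tool", "payload": {"targets": [[0, 0, 0, 0, 87], [0, 0, -0.6, 0, 70], [0, 0, -1.2, 0, 65], [0, 0, -1.8, 0, 60], [0, 0, -2.4, 0, 60]]}}

```text
time_s: 7.68
tcp_pos: [0.4183, 0.1528, 0.1084]
ee_rot: [[0.99, -0.142, 0.002], [-0.142, -0.99, 0.001], [0.002, -0.002, -1.0]]
wrist_force: [-0.1, 0.8, 0.0]
gripper_width: 0.778
gripper_force: 0.0
```

Run:
```python
from h import *
a=cap("side")["pixels"]; b=cap("top")["pixels"]
im=np.hstack([a[120:220,170:295],b[150:250,140:265]])
cv2.imwrite("pics/g4.png",cv2.resize(im[:,:,::-1],(800,320),interpolation=cv2.INTER_CUBIC))
```

```text
(no output)
```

View pics/g4.png

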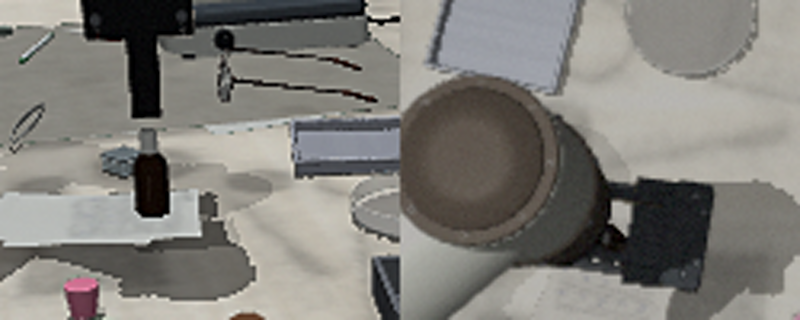

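The finger lines up with the cap at (146,130). Descend and grasp.

Emit:
{"api": "servo_tool", "payload": {"targets": [[0, 0, -0.6, 0, 60], [0, 0, -1.2, 0, 55], [0, 0, -1.7, 0, 50], [0, 0, -2.0, 0, 45], [0, 0, -2.15, 0, 40]]}}

```text
time_s: 8.2
tcp_pos: [0.4183, 0.1526, 0.0438]
ee_rot: [[0.99, -0.142, 0.0], [-0.142, -0.99, -0.0], [0.0, 0.0, -1.0]]
wrist_force: [0.3, 0.0, 0.3]
gripper_width: 0.52
gripper_force: 0.0
```

Emit:
{"api": "servo_tool", "payload": {"targets": [[0, 0, 0, 0, 36], [0, 0, 0, 0, 32], [0, 0, 0, 0, 28], [0, 0, 0, 0, 22], [0, 0, 0, 0, 15]]}}

```text
time_s: 8.62
tcp_pos: [0.4184, 0.1529, 0.0445]
ee_rot: [[0.99, -0.142, 0.002], [-0.142, -0.99, 0.001], [0.002, -0.001, -1.0]]
wrist_force: [-0.4, -0.1, 3.1]
gripper_width: 0.301
gripper_force: 30.0
```

Emit:
{"api": "servo_tool", "payload": {"targets": [[0, 0, 0, 0, 15], [0, 0, 0, 0, 15], [0, 0, 0.2, 0, 15], [0, 0, 0.5, 0, 15], [0, 0, 0.9, 0, 15]]}}

```text
time_s: 9.03
tcp_pos: [0.4168, 0.1518, 0.0704]
ee_rot: [[0.99, -0.143, -0.002], [-0.143, -0.99, -0.002], [-0.002, 0.002, -1.0]]
wrist_force: [0.5, 0.2, -0.2]
gripper_width: 0.302
gripper_force: 30.0
```

Emit:
{"api": "servo_tool", "payload": {"targets": [[0, 0, 0.4, 0, 15], [0.4, -0.7, 0.9, 0, 15], [0.9, -1.57, 0.9, 0, 15], [1.4, -2.44, 0.9, 0, 15], [1.9, -3.31, 0.9, 0, 15]]}}

```text
time_s: 9.45
tcp_pos: [0.4749, 0.0522, 0.0982]
ee_rot: [[0.99, -0.142, 0.0], [-0.142, -0.99, 0.0], [0.0, -0.0, -1.0]]
wrist_force: [-0.0, 0.4, -1.1]
gripper_width: 0.303
gripper_force: 30.0
```

Emit:
{"api": "servo_tool", "payload": {"targets": [[0.5, -0.87, 0, 0, 15], [1.0, -1.74, 0, 0, 15], [1.5, -2.61, 0, 0, 15], [2.0, -3.48, 0, 0, 15], [2.4, -4.18, 0, 0, 15]]}}

```text
time_s: 9.87
tcp_pos: [0.5471, -0.0741, 0.0976]
ee_rot: [[0.99, -0.143, -0.001], [-0.143, -0.99, -0.0], [-0.001, 0.0, -1.0]]
wrist_force: [0.3, 0.0, 0.2]
gripper_width: 0.301
gripper_force: 30.0
```

Emit:
{"api": "servo_tool", "payload": {"targets": [[0.24, -0.42, 0, 0, 15], [0.24, -0.42, 0, 0, 15], [0.24, -0.42, 0, 0, 15], [0.24, -0.42, -0.2, 0, 15], [0.24, -0.42, -0.4, 0, 15]]}}

```text
time_s: 10.28
tcp_pos: [0.5535, -0.084, 0.0855]
ee_rot: [[0.99, -0.141, 0.0], [-0.141, -0.99, 0.0], [0.0, -0.0, -1.0]]
wrist_force: [-0.8, 0.1, -0.2]
gripper_width: 0.301
gripper_force: 30.0
```

Run:
```python
from h import *
a=cap("side")["pixels"]; b=cap("top")["pixels"]
im=np.hstack([a[120:240,250:400],b[100:220,220:370]])
cv2.imwrite("pics/g5.png",cv2.resize(im[:,:,::-1],(800,320),interpolation=cv2.INTER_CUBIC))
```

```text
(no output)
```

View pics/g5.png

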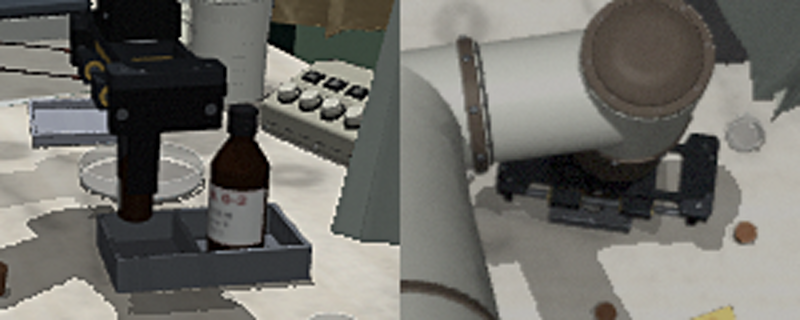

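The small bottle hangs above the narrow bay (135,205) and the large one stands at (240,190). Before lowering, I check the clearance between gripper body and large bottle.

Run:
```python
from h import *
s=cap("side"); st=r.sense(); t=np.array(st["tcp_pos"]); R=np.array(st["ee_rot"])
f=lambda p: ((proj(s,p)-[250,120])*800/300).round(0)
for sx in(-1,1):
  for sy in(-1,1):
    for z in (-.053,-.075): print(sx,sy,z,f(t+R@np.array([sx*.0375,sy*.095,z])))
for sx in (-1,1): print("tip",sx,f(t+R@np.array([sx*.0095,.05*0+.0135,.017])))
for p in [(.6277,-.0948,.124),(.6277,-.0948,.004)]: print("bottle",f(p))
```

```text
-1 -1 -0.053 [67. 65.]
-1 -1 -0.075 [67. 38.]
-1 1 -0.053 [110. 143.]
-1 1 -0.075 [110. 109.]
1 -1 -0.053 [158.  60.]
1 -1 -0.075 [159.  33.]
1 1 -0.053 [225. 136.]
1 1 -0.075 [227. 103.]
tip -1 [126. 194.]
tip 1 [152. 192.]
bottle [238. 109.]
bottle [229. 256.]
```

Clearance is about 16 mm and the measured body outline matches the prediction. Lower and release.

Emit:
{"api": "servo_tool", "payload": {"targets": [[0, 0, -0.3, 0, 15], [0, 0, -0.6, 0, 15], [0, 0, -0.9, 0, 15], [0, 0, -1.1, 0, 15], [0, 0, -1.23, 0, 15]]}}

```text
time_s: 10.85
tcp_pos: [0.5534, -0.0848, 0.0483]
ee_rot: [[0.99, -0.142, -0.002], [-0.142, -0.99, -0.001], [-0.002, 0.001, -1.0]]
wrist_force: [-8.1, 5.3, 29.1]
gripper_width: 0.303
gripper_force: 30.0
```

Emit:
{"api": "servo_tool", "payload": {"targets": [[0, 0, 0, 0, 15], [0, 0, -0.03, 0, 15], [0, 0, -0.03, 0, 15], [0, 0, -0.03, 0, 15], [0, 0, -0.03, 0, 15]]}}

```text
time_s: 11.27
tcp_pos: [0.5541, -0.0848, 0.0484]
ee_rot: [[0.99, -0.142, 0.0], [-0.142, -0.99, -0.0], [0.0, 0.0, -1.0]]
wrist_force: [-1.2, 1.1, 4.9]
gripper_width: 0.3
gripper_force: 30.0
```

Emit:
{"api": "servo_tool", "payload": {"targets": [[0, 0, 0, 0, 30], [0, 0, 0, 0, 45], [0, 0, 0, 0, 60], [0, 0, 0, 0, 60], [0, 0, 0, 0, 60]]}}

```text
time_s: 11.68
tcp_pos: [0.5539, -0.0849, 0.0476]
ee_rot: [[0.99, -0.142, -0.0], [-0.142, -0.99, -0.0], [-0.0, 0.0, -1.0]]
wrist_force: [0.3, -0.2, 0.2]
gripper_width: 0.567
gripper_force: 0.0
```

Emit:
{"api": "servo_tool", "payload": {"targets": [[0, 0, 0.3, 0, 60], [0, 0, 0.9, 0, 60], [0, 0, 1.7, 0, 60], [0, 0, 2.6, 0, 60], [0, 0, 3.5, 0, 60]]}}

```text
time_s: 12.1
tcp_pos: [0.5537, -0.0849, 0.1544]
ee_rot: [[0.99, -0.142, -0.0], [-0.142, -0.99, -0.0], [-0.0, 0.0, -1.0]]
wrist_force: [0.7, -0.5, 0.1]
gripper_width: 0.688
gripper_force: 0.0
```

Emit:
{"api": "servo_tool", "payload": {"targets": [[-0.9, -0.09, 0, 0, 60], [-1.9, -0.18, 0, 0, 60], [-2.9, -0.28, 0, 0, 60], [-3.9, -0.37, 0, 0, 60], [-3.9, -0.37, 0, 0, 60]]}}

```text
time_s: 12.52
tcp_pos: [0.4308, -0.0965, 0.1529]
ee_rot: [[0.99, -0.144, -0.004], [-0.144, -0.99, 0.001], [-0.004, -0.0, -1.0]]
wrist_force: [-0.2, 0.6, -0.8]
gripper_width: 0.689
gripper_force: 0.0
```

Run:
```python
from h import *
a=cap("side",)["pixels"]
cv2.imwrite("pics/g6.png",cv2.resize(a[130:270,200:400,::-1],(600,420),interpolation=cv2.INTER_CUBIC))
print(r.sense()["tcp_pos"])
```

```text
[ 0.43432575 -0.09627231  0.15360467]
```

View pics/g6.png

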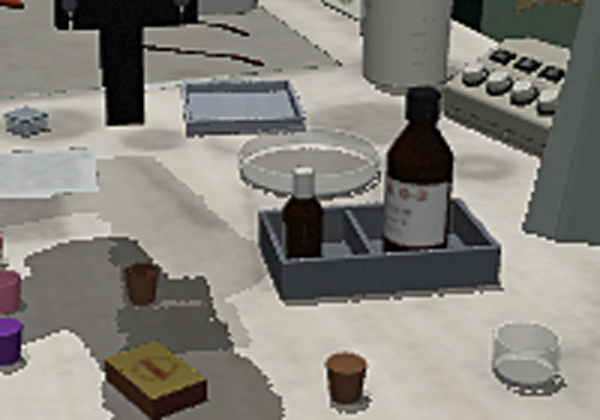

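Both bottles stand upright in their bays, (303,225) and (420,190). Now stopper 1 at (142,283).

Emit:
{"api": "servo_tool", "payload": {"targets": [[0, 0, -0.7, 0, 60], [0, 0, -1.5, 0, 60], [0, 0, -2.3, 0, 60], [0, 0, -2.9, 0, 60], [0, 0, -3.3, 0, 60]]}}

```text
time_s: 12.98
tcp_pos: [0.4375, -0.0959, 0.0525]
ee_rot: [[0.99, -0.142, -0.001], [-0.142, -0.99, -0.0], [-0.001, 0.0, -1.0]]
wrist_force: [-0.2, -0.6, 0.2]
gripper_width: 0.687
gripper_force: 0.0
```

Emit:
{"api": "servo_tool", "payload": {"targets": [[0, 0, -0.4, 0, 55], [0, 0, -0.8, 0, 50], [0, 0, -1.0, 0, 45], [0, 0, -1.1, 0, 40], [0, 0, -1.12, 0, 36]]}}

```text
time_s: 13.4
tcp_pos: [0.4375, -0.0959, 0.02]
ee_rot: [[0.99, -0.142, -0.0], [-0.142, -0.99, -0.0], [-0.0, 0.0, -1.0]]
wrist_force: [1.0, 0.5, -0.9]
gripper_width: 0.465
gripper_force: 0.0
```

Emit:
{"api": "servo_tool", "payload": {"targets": [[0, 0, 0, 0, 32], [0, 0, 0, 0, 28], [0, 0, 0, 0, 24], [0, 0, 0, 0, 18], [0, 0, 0, 0, 12]]}}

```text
time_s: 13.82
tcp_pos: [0.4373, -0.0959, 0.0207]
ee_rot: [[0.99, -0.142, 0.001], [-0.142, -0.99, 0.0], [0.001, -0.0, -1.0]]
wrist_force: [-0.6, -0.0, 2.1]
gripper_width: 0.249
gripper_force: 30.0
```

Emit:
{"api": "servo_tool", "payload": {"targets": [[0, 0, 0, 0, 12], [0, 0, 0, 0, 12], [0, 0, 0.3, 0, 12], [0, 0, 0.7, 0, 12], [0, 0, 1.1, 0, 12]]}}

```text
time_s: 14.23
tcp_pos: [0.4364, -0.096, 0.0532]
ee_rot: [[0.99, -0.143, -0.002], [-0.143, -0.99, -0.0], [-0.001, 0.0, -1.0]]
wrist_force: [0.9, 0.2, -1.1]
gripper_width: 0.253
gripper_force: 30.0
```

Emit:
{"api": "servo_tool", "payload": {"targets": [[0, 0, 0.8, 0, 12], [0, 0, 1.6, 0, 12], [0.4, 0.36, 2.2, 0, 12], [1.2, 1.08, 2.2, 0, 12], [2.2, 1.99, 2.2, 0, 12]]}}

```text
time_s: 14.65
tcp_pos: [0.5027, -0.0364, 0.1208]
ee_rot: [[0.989, -0.145, 0.002], [-0.145, -0.989, 0.001], [0.002, -0.001, -1.0]]
wrist_force: [1.4, -0.8, -0.5]
gripper_width: 0.245
gripper_force: 30.0
```

Emit:
{"api": "servo_tool", "payload": {"targets": [[0.9, 0.81, 0, 0, 12], [1.8, 1.63, 0, 0, 12], [2.7, 2.44, 0, 0, 12], [3.6, 3.25, 0, 0, 12], [4.36, 3.94, 0, 0, 12]]}}

```text
time_s: 15.07
tcp_pos: [0.6351, 0.0837, 0.1187]
ee_rot: [[0.99, -0.142, -0.0], [-0.142, -0.99, -0.0], [-0.0, 0.0, -1.0]]
wrist_force: [-0.2, -0.5, 0.2]
gripper_width: 0.25
gripper_force: 30.0
```

Emit:
{"api": "servo_tool", "payload": {"targets": [[0, 0, 0, 0, 12], [0, 0, 0, 0, 12], [0, 0, -0.7, 0, 12], [0, 0, -1.3, 0, 12], [0, 0, -1.8, 0, 12]]}}

```text
time_s: 15.48
tcp_pos: [0.6319, 0.0809, 0.064]
ee_rot: [[0.99, -0.144, -0.002], [-0.144, -0.99, -0.0], [-0.002, 0.001, -1.0]]
wrist_force: [-0.6, 0.0, 0.2]
gripper_width: 0.25
gripper_force: 30.0
```

Run:
```python
from h import *
a=cap("side",)["pixels"]
cv2.imwrite("pics/g7.png",cv2.resize(a[130:230,220:370,::-1],(600,400),interpolation=cv2.INTER_CUBIC))
print(r.sense()["tcp_pos"])
```

```text
[0.62995388 0.08031389 0.06073357]
```

View pics/g7.png

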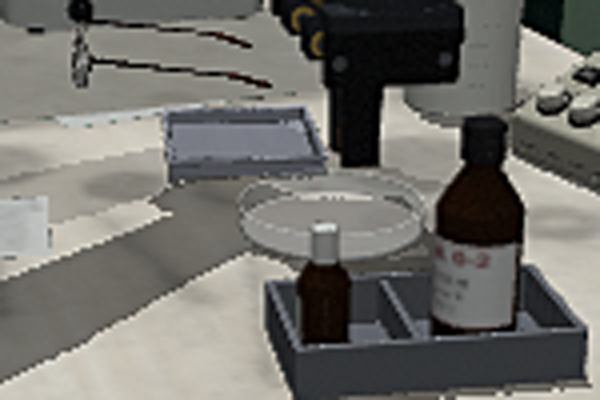

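The stopper is over the dish (finger at (358,160), dish at (335,215)). Lower and release.

Emit:
{"api": "servo_tool", "payload": {"targets": [[0, 0, -0.4, 0, 12], [0, 0, -0.8, 0, 12], [0, 0, -1.1, 0, 12], [0, 0, -1.3, 0, 12], [0, 0, -1.37, 0, 12]]}}

```text
time_s: 15.95
tcp_pos: [0.633, 0.0816, 0.0237]
ee_rot: [[0.99, -0.142, -0.002], [-0.142, -0.99, -0.001], [-0.002, 0.001, -1.0]]
wrist_force: [-4.3, -0.4, 9.7]
gripper_width: 0.252
gripper_force: 30.0
```

Emit:
{"api": "servo_tool", "payload": {"targets": [[0, 0, 0, 0, 12], [0, 0, 0, 0, 12], [0, 0, 0, 0, 25], [0, 0, 0, 0, 32], [0, 0, 0, 0, 32]]}}

```text
time_s: 16.37
tcp_pos: [0.634, 0.0821, 0.0244]
ee_rot: [[0.99, -0.142, 0.001], [-0.142, -0.99, 0.0], [0.001, -0.0, -1.0]]
wrist_force: [0.0, 0.1, 0.1]
gripper_width: 0.338
gripper_force: 0.0
```

Emit:
{"api": "servo_tool", "payload": {"targets": [[0, 0, 0, 0, 32], [0, 0, 0.3, 0, 32], [0, 0, 1.0, 0, 32], [0, 0, 2.0, 0, 32], [0, 0, 3.0, 0, 32]]}}

```text
time_s: 16.78
tcp_pos: [0.6333, 0.0817, 0.1151]
ee_rot: [[0.99, -0.142, -0.002], [-0.142, -0.99, -0.001], [-0.001, 0.001, -1.0]]
wrist_force: [0.4, 0.0, 0.7]
gripper_width: 0.369
gripper_force: 0.0
```

Emit:
{"api": "servo_tool", "payload": {"targets": [[-0.1, -0.2, 1.2, 0, 50], [-0.45, -1.2, 1.2, 0, 50], [-0.85, -2.35, 1.2, 0, 50], [-1.25, -3.5, 1.2, 0, 50], [-1.65, -4.65, 1.2, 0, 50]]}}

```text
time_s: 17.2
tcp_pos: [0.5837, -0.0586, 0.1514]
ee_rot: [[0.99, -0.141, 0.002], [-0.141, -0.99, 0.0], [0.002, -0.0, -1.0]]
wrist_force: [0.3, -0.7, -0.2]
gripper_width: 0.561
gripper_force: 0.0
```

Emit:
{"api": "servo_tool", "payload": {"targets": [[-0.4, -1.15, 0, 0, 50], [-0.8, -2.3, 0, 0, 50], [-1.2, -3.45, 0, 0, 50], [-1.65, -4.6, 0, 0, 50], [-2.15, -5.7, 0, 0, 50]]}}

```text
time_s: 17.62
tcp_pos: [0.5192, -0.2302, 0.1512]
ee_rot: [[0.99, -0.142, 0.001], [-0.142, -0.99, -0.0], [0.002, 0.0, -1.0]]
wrist_force: [1.4, 0.4, -0.1]
gripper_width: 0.576
gripper_force: 0.0
```

Emit:
{"api": "servo_tool", "payload": {"targets": [[0, -0.38, 0, 0, 50], [0, -0.38, -0.6, 0, 50], [0, -0.38, -1.2, 0, 50], [0, -0.38, -1.8, 0, 50], [0, -0.38, -2.2, 0, 50]]}}

```text
time_s: 18.03
tcp_pos: [0.5193, -0.2399, 0.0833]
ee_rot: [[0.99, -0.143, -0.001], [-0.143, -0.99, 0.0], [-0.001, -0.0, -1.0]]
wrist_force: [-0.5, -0.0, -0.0]
gripper_width: 0.574
gripper_force: 0.0
```

Run:
```python
from h import *
a=cap("side")["pixels"]; b=cap("top")["pixels"]
im=np.hstack([a[130:290,220:440],b[100:260,200:420]])
cv2.imwrite("pics/g8.png",cv2.resize(im[:,:,::-1],(800,290),interpolation=cv2.INTER_CUBIC))
print(r.sense()["tcp_pos"])
```

```text
[ 0.51851275 -0.23948471  0.08253877]
```

View pics/g8.png

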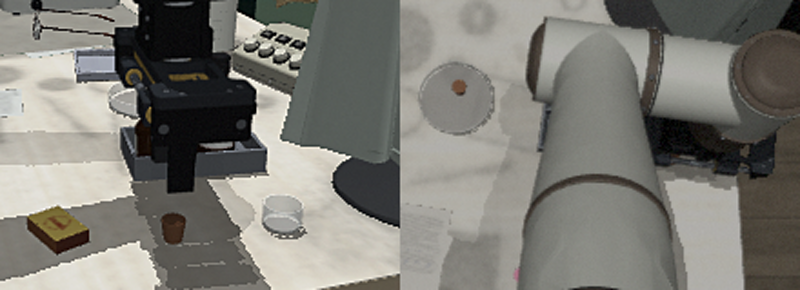

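Stopper 1 rests in the dish (top crop (458,87)). The gripper is over stopper 2 (side crop (173,225)). Descend, grip and lift.

Emit:
{"api": "servo_tool", "payload": {"targets": [[0, 0, -0.6, 0, 50], [0, 0, -1.2, 0, 50], [0, 0, -1.7, 0, 45], [0, 0, -2.05, 0, 40], [0, 0, -2.13, 0, 36]]}}

```text
time_s: 18.55
tcp_pos: [0.5194, -0.2397, 0.0195]
ee_rot: [[0.99, -0.142, -0.002], [-0.142, -0.99, 0.0], [-0.002, -0.0, -1.0]]
wrist_force: [-0.3, -0.1, 0.3]
gripper_width: 0.459
gripper_force: 0.0
```

Emit:
{"api": "servo_tool", "payload": {"targets": [[0, 0, 0, 0, 32], [0, 0, 0, 0, 28], [0, 0, 0, 0, 24], [0, 0, 0, 0, 18], [0, 0, 0, 0, 12]]}}

```text
time_s: 18.97
tcp_pos: [0.5204, -0.2401, 0.0213]
ee_rot: [[0.99, -0.142, 0.002], [-0.142, -0.99, -0.0], [0.002, 0.0, -1.0]]
wrist_force: [0.0, 0.9, 2.8]
gripper_width: 0.251
gripper_force: 30.0
```

Emit:
{"api": "servo_tool", "payload": {"targets": [[0, 0, 0, 0, 12], [0, 0, 0, 0, 12], [0, 0, 0.3, 0, 12], [0, 0, 0.8, 0, 12], [0, 0, 1.3, 0, 12]]}}

```text
time_s: 19.38
tcp_pos: [0.519, -0.2398, 0.0594]
ee_rot: [[0.99, -0.143, -0.002], [-0.143, -0.99, 0.0], [-0.002, -0.0, -1.0]]
wrist_force: [0.1, 0.4, 0.6]
gripper_width: 0.246
gripper_force: 30.0
```

Emit:
{"api": "servo_tool", "payload": {"targets": [[0, 0, 0.9, 0, 12], [0, 0, 1.9, 0, 12], [0.1, 0.3, 2.8, 0, 12], [0.3, 1.2, 3.1, 0, 12], [0.55, 2.3, 3.1, 0, 12]]}}

```text
time_s: 19.8
tcp_pos: [0.5377, -0.1717, 0.1561]
ee_rot: [[0.989, -0.145, 0.007], [-0.145, -0.989, -0.001], [0.007, -0.0, -1.0]]
wrist_force: [0.7, 0.1, -0.0]
gripper_width: 0.251
gripper_force: 30.0
```

Emit:
{"api": "servo_tool", "payload": {"targets": [[0.27, 1.1, 0, 0, 12], [0.54, 2.2, 0, 0, 12], [0.81, 3.3, 0, 0, 12], [1.08, 4.4, 0, 0, 12], [1.35, 5.5, 0, 0, 12]]}}

```text
time_s: 20.22
tcp_pos: [0.5765, -0.0044, 0.1526]
ee_rot: [[0.99, -0.142, -0.0], [-0.142, -0.99, 0.0], [-0.0, -0.0, -1.0]]
wrist_force: [0.1, -0.7, 0.4]
gripper_width: 0.25
gripper_force: 30.0
```

Emit:
{"api": "servo_tool", "payload": {"targets": [[0.27, 1.1, 0, 0, 12], [0.54, 2.1, 0, 0, 12], [0.77, 3.1, 0, 0, 12], [0.77, 3.1, 0, 0, 12], [0.77, 3.1, -0.6, 0, 12]]}}

```text
time_s: 20.63
tcp_pos: [0.6023, 0.0895, 0.1376]
ee_rot: [[0.99, -0.139, 0.007], [-0.139, -0.99, 0.002], [0.007, -0.003, -1.0]]
wrist_force: [0.7, 0.2, 0.9]
gripper_width: 0.249
gripper_force: 30.0
```

Emit:
{"api": "servo_tool", "payload": {"targets": [[0, 0, -0.7, 0, 12], [0, 0, -1.3, 0, 12], [0, 0, -1.9, 0, 12], [0, 0, -2.3, 0, 12], [0, 0, -2.5, 0, 12]]}}

```text
time_s: 21.05
tcp_pos: [0.5984, 0.0862, 0.0573]
ee_rot: [[0.99, -0.143, -0.004], [-0.143, -0.99, -0.001], [-0.004, 0.002, -1.0]]
wrist_force: [-0.5, -0.2, -0.9]
gripper_width: 0.249
gripper_force: 30.0
```

Emit:
{"api": "servo_tool", "payload": {"targets": [[0, 0, -0.3, 0, 12], [0, 0, -0.6, 0, 12], [0, 0, -0.9, 0, 12], [0, 0, -1.1, 0, 12], [0, 0, -1.17, 0, 12]]}}

```text
time_s: 21.47
tcp_pos: [0.5995, 0.0869, 0.0241]
ee_rot: [[0.99, -0.142, -0.001], [-0.142, -0.99, -0.001], [-0.001, 0.001, -1.0]]
wrist_force: [-4.7, 0.4, 12.1]
gripper_width: 0.249
gripper_force: 30.0
```

Emit:
{"api": "servo_tool", "payload": {"targets": [[0, 0, 0, 0, 12], [0, 0, 0, 0, 12], [0, 0, 0, 0, 25], [0, 0, 0, 0, 32], [0, 0, 0, 0, 32]]}}

```text
time_s: 21.88
tcp_pos: [0.5999, 0.0871, 0.0242]
ee_rot: [[0.99, -0.142, 0.0], [-0.142, -0.99, 0.0], [0.0, -0.0, -1.0]]
wrist_force: [0.4, -0.1, -0.6]
gripper_width: 0.336
gripper_force: 0.0
```

Emit:
{"api": "servo_tool", "payload": {"targets": [[0, 0, 0, 0, 32], [0, 0, 0.3, 0, 32], [0, 0, 1.0, 0, 32], [0, 0, 2.0, 0, 32], [0, 0, 3.0, 0, 32]]}}

```text
time_s: 22.3
tcp_pos: [0.5993, 0.0868, 0.1151]
ee_rot: [[0.99, -0.142, -0.002], [-0.142, -0.99, -0.001], [-0.002, 0.001, -1.0]]
wrist_force: [-0.1, 0.2, -0.4]
gripper_width: 0.366
gripper_force: 0.0
```

Emit:
{"api": "servo_tool", "payload": {"targets": [[-0.8, 0.75, 0, 0.12, 60], [-1.6, 1.5, 0, 0.24, 60], [-2.4, 2.25, 0, 0.36, 60], [-3.2, 3.0, 0, 0.48, 60], [-4.0, 3.75, 0, 0.6, 60]]}}

```text
time_s: 22.72
tcp_pos: [0.4789, 0.2004, 0.1151]
ee_rot: [[0.895, 0.446, 0.001], [0.446, -0.895, 0.001], [0.001, -0.0, -1.0]]
wrist_force: [0.7, 0.9, 0.0]
gripper_width: 0.644
gripper_force: 0.0
```

Emit:
{"api": "servo_tool", "payload": {"targets": [[-0.8, 0.75, 0, 0.12, 60], [-1.6, 1.5, 0, 0.12, 60], [-2.38, 2.28, 0, 0.12, 60], [-2.38, 2.28, 0, 0.12, 60], [-2.38, 2.28, -0.5, 0.12, 60]]}}

```text
time_s: 23.13
tcp_pos: [0.409, 0.2711, 0.1024]
ee_rot: [[0.835, 0.55, 0.005], [0.55, -0.835, 0.006], [0.008, -0.002, -1.0]]
wrist_force: [0.4, -0.0, 0.4]
gripper_width: 0.691
gripper_force: 0.0
```

Emit:
{"api": "servo_tool", "payload": {"targets": [[0, 0, -0.4, 0, 60], [0, 0, -0.8, 0, 60], [0, 0, -1.1, 0, 60], [0, 0, -1.2, 0, 60], [0, 0, -1.2, 0, 60]]}}

```text
time_s: 23.55
tcp_pos: [0.4084, 0.2676, 0.0628]
ee_rot: [[0.838, 0.545, -0.001], [0.545, -0.838, -0.001], [-0.001, 0.0, -1.0]]
wrist_force: [-0.8, 0.2, 0.3]
gripper_width: 0.688
gripper_force: 0.0
```

Run:
```python
from h import *
a=cap("side")["pixels"]; b=cap("top")["pixels"]
im=np.hstack([a[110:210,160:310],b[120:220,140:290]])
im=np.hstack([a[110:220,165:315],b[120:230,200:350]])
cv2.imwrite("pics/g9.png",cv2.resize(im[:,:,::-1],(800,293),interpolation=cv2.INTER_CUBIC))
```

```text
(no output)
```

View pics/g9.png

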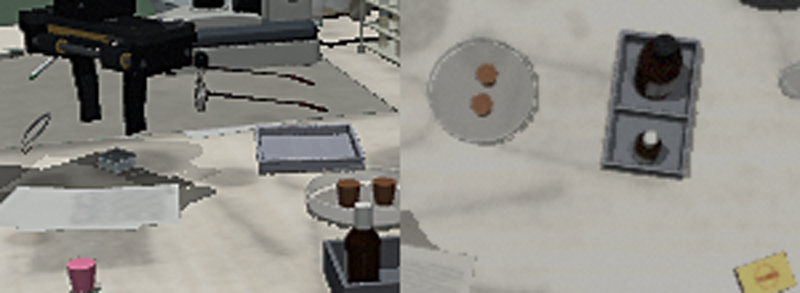

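Both stoppers stand in the dish (483,104 and 486,74) and both bottles are in the stand. The box is between the fingers (118,160). Grip the box.

Emit:
{"api": "servo_tool", "payload": {"targets": [[0, 0, -0.5, 0, 60], [0, 0, -0.9, 0, 60], [0, 0, -1.3, 0, 55], [0, 0, -1.45, 0, 50], [0, 0, -1.48, 0, 45]]}}

```text
time_s: 24.07
tcp_pos: [0.4084, 0.2678, 0.0185]
ee_rot: [[0.838, 0.546, -0.001], [0.546, -0.838, -0.001], [-0.001, 0.0, -1.0]]
wrist_force: [-0.4, -0.2, 0.2]
gripper_width: 0.57
gripper_force: 0.0
```

Emit:
{"api": "servo_tool", "payload": {"targets": [[0, 0, 0, 0, 40], [0, 0, 0, 0, 36], [0, 0, 0, 0, 33], [0, 0, 0, 0, 26], [0, 0, 0, 0, 20]]}}

```text
time_s: 24.48
tcp_pos: [0.4087, 0.2683, 0.0194]
ee_rot: [[0.838, 0.546, 0.001], [0.546, -0.838, 0.001], [0.001, -0.0, -1.0]]
wrist_force: [-0.5, 0.8, 2.0]
gripper_width: 0.36
gripper_force: 29.9
```

Emit:
{"api": "servo_tool", "payload": {"targets": [[0, 0, 0, 0, 20], [0, 0, 0, 0, 20], [0, 0, 0.3, 0, 20], [0, 0, 0.8, 0, 20], [0, 0, 1.3, 0, 20]]}}

```text
time_s: 24.9
tcp_pos: [0.408, 0.2675, 0.058]
ee_rot: [[0.838, 0.546, -0.001], [0.546, -0.838, -0.001], [-0.002, 0.001, -1.0]]
wrist_force: [-0.0, 1.0, 0.8]
gripper_width: 0.362
gripper_force: 29.9
```

Emit:
{"api": "servo_tool", "payload": {"targets": [[0.3, -0.02, 0.3, 0, 20], [1.2, -0.09, 0.5, 0, 20], [2.2, -0.17, 0.5, 0, 20], [3.2, -0.25, 0.5, 0, 20], [4.2, -0.33, 0.5, 0, 20]]}}

```text
time_s: 25.32
tcp_pos: [0.5356, 0.2579, 0.0735]
ee_rot: [[0.838, 0.546, 0.0], [0.546, -0.838, 0.0], [0.0, -0.0, -1.0]]
wrist_force: [0.2, 0.2, -0.2]
gripper_width: 0.362
gripper_force: 29.9
```

Emit:
{"api": "servo_tool", "payload": {"targets": [[1.0, -0.08, 0, 0, 20], [1.8, -0.14, 0, 0, 20], [2.55, -0.2, 0, 0, 20], [2.55, -0.2, 0, 0, 20], [2.55, -0.2, -0.5, 0, 20]]}}

```text
time_s: 25.73
tcp_pos: [0.6137, 0.2526, 0.0603]
ee_rot: [[0.839, 0.545, 0.005], [0.545, -0.839, 0.003], [0.006, 0.0, -1.0]]
wrist_force: [1.0, 0.8, 0.1]
gripper_width: 0.357
gripper_force: 29.9
```

Emit:
{"api": "servo_tool", "payload": {"targets": [[0, 0, -0.3, 0, 20], [0, 0, -0.6, 0, 20], [0, 0, -0.9, 0, 20], [0, 0, -1.1, 0, 20], [0, 0, -1.17, 0, 20]]}}

```text
time_s: 26.15
tcp_pos: [0.6101, 0.2519, 0.0223]
ee_rot: [[0.838, 0.546, -0.002], [0.546, -0.838, -0.002], [-0.002, 0.0, -1.0]]
wrist_force: [-5.4, -0.5, 9.4]
gripper_width: 0.359
gripper_force: 29.9
```

Emit:
{"api": "servo_tool", "payload": {"targets": [[0, 0, 0, 0, 20], [0, 0, 0, 0, 20], [0, 0, 0, 0, 36], [0, 0, 0, 0, 44], [0, 0, 0, 0, 44]]}}

```text
time_s: 26.57
tcp_pos: [0.611, 0.2522, 0.0228]
ee_rot: [[0.838, 0.546, 0.0], [0.546, -0.838, 0.0], [0.0, -0.0, -1.0]]
wrist_force: [-0.2, 0.6, 0.1]
gripper_width: 0.469
gripper_force: 0.0
```

Emit:
{"api": "servo_tool", "payload": {"targets": [[0, 0, 0, 0, 44], [0, 0, 0.3, 0, 44], [0, 0, 1.0, 0, 44], [0, 0, 2.0, 0, 44], [0, 0, 3.0, 0, 44]]}}

```text
time_s: 26.98
tcp_pos: [0.6105, 0.2517, 0.1135]
ee_rot: [[0.838, 0.546, -0.001], [0.546, -0.838, -0.001], [-0.002, 0.0, -1.0]]
wrist_force: [-0.6, 0.9, -0.5]
gripper_width: 0.507
gripper_force: 0.0
```

Emit:
{"api": "servo_tool", "payload": {"targets": [[0, 0, 1, 0, 44], [-1.0, 0, 2, 0, 44], [-2.0, 0.3, 2, 0, 44], [-3.0, 0.6, 2, 0, 44], [-4.0, 1.0, 2, 0, 44]]}}

```text
time_s: 27.4
tcp_pos: [0.4899, 0.2819, 0.1742]
ee_rot: [[0.839, 0.544, 0.002], [0.544, -0.839, 0.002], [0.002, -0.001, -1.0]]
wrist_force: [-0.3, 0.4, 0.3]
gripper_width: 0.505
gripper_force: 0.0
```

Emit:
{"api": "servo_tool", "payload": {"targets": [[-1.0, 0.5, 0, 0, 44], [-2.0, 1.0, 0, 0, 44], [-2.5, 1.5, 0, 0, 44], [-2.5, 1.5, 0, 0, 44], [-2.5, 1.5, 0, 0, 44]]}}

```text
time_s: 27.82
tcp_pos: [0.4155, 0.3279, 0.1737]
ee_rot: [[0.837, 0.548, 0.001], [0.548, -0.837, 0.001], [0.002, -0.0, -1.0]]
wrist_force: [0.1, 0.2, -0.6]
gripper_width: 0.502
gripper_force: 0.0
```

Run:
```python
from h import *
a=cap("side")["pixels"]; b=cap("top")["pixels"]
im=np.hstack([a[110:270,180:400],b[110:270,130:350]])
cv2.imwrite("pics/fin.png",cv2.resize(im[:,:,::-1],(800,290),interpolation=cv2.INTER_CUBIC))
s=r.sense(); print(s["time_s"],s["tcp_pos"],np.abs(s["joint_velocities"]).max())
```

```text
27.9167 [0.41641409 0.32694915 0.17309524] 1.012291881557328
```

View pics/fin.png

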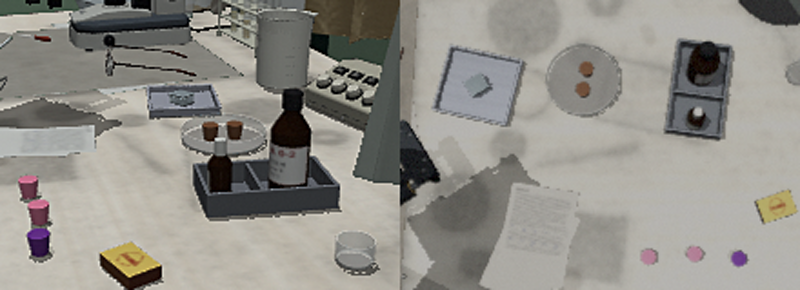

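The final picture shows everything in place. The box is flat in the tray (478,83), both stoppers are in the dish (585,68 and 583,89), and both bottles are upright in their bays. The gripper is clear of everything.

```bash
python3 -c "
from station import r; print(r.finish_job())"
```

```text
the job is handed in; nothing more can be done
None
```

The job is handed in after about 28 s of robot time: both bottles stand upright in their bays, both stoppers are in the dish, the cover-glass box lies flat in the tray, and the gripper is clear of everything.

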